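# Clamp the sample jar on the bench shaker

### The arm

A 6-joint arm with a two-finger parallel gripper is mounted at the origin on a cart in front of the work surface, level with it; the furniture and walls round the work are solid. World frame = base frame: x ahead of the robot, y to its left, z up, the work surface at z = 0. Lengths are in mm, angles in rad, forces in N, time in s.
With the tool pointing down it reaches from about 325 to 1000 mm from the base axis. Payload 5.1 kg.
Tool frame: the origin (TCP) lies at the very end of the fingers, on their centre line; the grasp point (between the pads) lies 19 mm behind it; x points along the fingers, y is the direction in which the jaws open and shut, and the axes are right-handed (so a half turn about x gives the same grasp; the last joint's range is limited). The gripper opens to 85 mm and grips with 20 to 120 N. Pads are 22 mm wide; open, the fingers measure 114 mm over their backs; the gripper's body (76 mm by 85 mm) begins 54 mm behind the grasp point. The pads swing forward as they close: fully open they stand 13 mm farther back than shut.
Start: joints at [1.12, 0.124, 1.65, -0, 1.367, -0.083], TCP at [233.736, 606.508, 231.322] pointing down, gripper open.
Joint ranges: [-2.61, 2.61], [-1.02, 2.33], [0.03, 2.71], [-1.35, 4.49], [0.32, 2.68], [-2.91, 2.91]. Speed limits (rad/s): [2.57, 2.57, 3.14, 3.14, 3.14, 3.14].

### API

Orientations are given as a 3x3 rotation matrix whose columns are the frame's x, y, z axes.
In Python, from plant import * gives the robot as it stands.
- The arm moves only by the shell command python3 -m jog 'ROWS' [FORCE]. ROWS is JSON, a list of rows, each a list of 7 numbers: the turn, a rotation vector about the world's x, y, z in degrees, then the shift along the world's x, y, z in mm, then the finger opening in mm, from 0 to 85.4. In form: [[ax, ay, az, tx, ty, tz, hand], ...]. A call has 1 to 8 rows; each row shifts and turns the pose as measured when the row begins; what a row does not reach is not made up. A row lasts 1/8 s, in which the tool goes at most 62.5 mm and 10.7 degrees, less where a joint would pass 70% of its speed; a pose out of reach is approached as far as the arm can. A call is refused whole if a number of a shift passes 62.5 or a number of a turn 10.7, either way. A call with a gripper value outside its range is refused whole. The fingers move at their own pace and stop on an object; FORCE is the grip in N (left out, the last holds). Time passes only in rows, so rows that do not move let the fingers close. It gives the time, the measured TCP pose, the force and the opening at its end, in the units of the state.
- get_state(): the state, without advancing time (a new reading comes with each control period).
- grab_frame(name): name is "side" or "top"; returns the picture (420x560x3 uint8, red, green, blue); there is no depth.
- camera_params(name): a dict with "fx", "fy", "cx", "cy" (pixels), "dist" ([k1, k2, p1, p2, k3] as OpenCV has them; the pictures are not rectified), "R" (3x3) and "t" (3): a world point X has camera coordinates R X + t. Camera axes: x right, y down, z forward; pixel columns grow to the right and rows downward; lengths in mm; the calibration is good to about 2 mm. A picture is of the moment at which its call begins. camera_params takes no time and is no camera call.
- job_done(): hands the job in, once; it reports no verdict.
Trained networks look in the newest picture that a camera, given by its name, has taken for a name from the list of things; names that differ only in an ending like _2 or _b are one class to them, and where a whole thing is asked for, a point or a joint stands for the part that bears it (a point fixed in the world has none). Each returns a list of dicts, best first, with "score" (0 to 1); they miss things now and then, are a little off and sometimes report something else, mostly with a low value. They report only what shows in the picture. A call takes as long as a camera call. They do not tell look-alikes from the thing itself.
- regions_of(target, camera): "mask" (420x560 bool, what is visible of it).
- tip_of(target, camera): "centre" ([x, y, z] in mm, in the coordinates of the camera as it stood for that picture, good to about 4 mm: a listed point, or the origin of a listed thing).
The state is a dict: "t": time; "joints": joint angles; "qvel": joint speeds; "joint_efforts": joint torques, N m; "ee_pos": TCP position; "orientation": TCP orientation; "wrist_force": force on the tool from outside, world axes, zero at the start; "moment": the same for the moment, N m; "finger_gap": finger opening in mm.
Only numpy, scipy, OpenCV 4.12 (cv2) and the standard library are available. Lean on these libraries where they do the work, as an engineer would, in place of code of your own. Each camera call takes 0.05 s, during which the arm holds its last target.

### The job

Make the sample jar fast on the bench shaker before a run: with the fingertips, push the jar that stands on the shaker's platform home until it rests against both rubber posts, then push the raised handle of the toggle clamp over and down until it goes past its dead point and snaps into lock, with the pad bearing on the jar's lid. Only push: pick nothing up, keep the jar standing upright, leave the things on the bench round the shaker where they are, and take the hand away at the end.

Things in the scene. Friction and masses are not known exactly. Their poses are not given: they have to be found in the camera images.
- shaker: Low bench shaker, fixed: white housing, control panel on its front (-x of its frame), 172 x 250 x 56 mm (x, y, z), flat aluminium platform on top at z = 56 mm. Origin at the centre of its underside. Its own +y runs along the platform from the toggle clamp to the open side where the jar stands. An aluminium riser 34 mm wide (y -93 to -13 mm, top at z = 126 mm) on the centre line carries the clamp.
- jar_home (a point): Where the centre of the jar is when it rests against both posts: on the shaker at x = 0, y = +30 mm, 35 mm above the platform.
- jar_center (a point): Centre (half-way up) of the sample jar, a round white screw-lid pot 70 mm across and 70 mm tall (lid 71 mm across, its top 14 mm; 0.11 to 0.22 kg), loose on the platform 28 to 48 mm out (+y of the shaker) from its home and up to 16 mm to either side.
- clamp_hinge (a point): Pivot of the clamp handle, in the clamp's middle plane, at x = 0, y = -78 mm, z = 168 mm of the shaker; the handle turns about the shaker's x axis.
- post_near (a point): Foot, on the platform, of one of the two upright rubber-sleeved posts that stop the jar: 16 mm across, 48 mm tall, at x = -30 mm, y = 0 of the shaker.
- post_far (a point): Foot of the other, like post, at x = +30 mm, y = 0 of the shaker.
- clamp_grip (a point): Point on the axis of the handle's black round grip, 85 mm from the pivot. The grip is 16 mm thick and runs from 36 to 116 mm from the pivot. At the start the handle stands up, leaning to the shaker's -y; it is pushed towards -y and down. The raised clamp bar stands 50 mm nearer the jar, its top at z = 225 mm: closed fingers fit between bar and grip.
- clamp_handle (a joint): Handle angle, rad: 0 raised (75 degrees above level), 1.29 at the dead point (handle about level), 1.45 at its stop in lock (8 degrees below level). Starts at 0; stays where left while open (friction under 1 N at the grip). From about 0.92 on the sprung pad presses on the lid of a jar at home and the grip needs up to about 8 N; past the dead point it snaps to its stop by itself.
- clamp_pad: Sprung rubber pad, 22 mm across, on the spindle at the end of the clamp bar; in lock it presses on the middle of the lid of a jar at home. Origin in the middle of the bar's end.
- spare_jar: Bystander: white screw-lid pot 70 mm across, 66 mm tall, standing on the bench to the right of the shaker. Origin at its underside.
- bottle: Bystander: white bottle 70 mm across, 175 mm tall, standing on the bench to the right of the shaker. Origin at its underside.
- scraper: Bystander: scraper with a black handle, 199 mm long, lying on the bench behind the shaker. Origin at its middle.
- tape_roll: Bystander: roll of label tape, 68 mm across, 18 mm tall, lying on the bench at the near left of the shaker. Origin at its underside.
- stirrer: Obstacle: overhead stirrer, fixed on the bench to the left of the shaker, always in the same place; origin on the bench. From it, its U-foot spans x -200 to +130 mm, y -115 to +145 mm, 50 mm tall; column at x +70 mm, y +15 mm, 750 mm tall; motor and shaft hang at x -150 to +15 mm, y -50 to +115 mm, shaft down to z = 120 mm. Swing the arm round in front of it, not through it.
Not all that is in view belongs to the job. Leave any turquoise look-alike of the part that bears jar_center alone.

How it is judged:
By the outcome, as a careful person would: the job done as asked, in the order asked, and still so for the second after the job is handed in, with the robot touching nothing.
It also fails if it takes over 58 s, if anything falls off the work surface, if the arm or the gripper's body presses on something with over 40 N, if the wrist force passes 120 N, or if a joint passes its speed limit or range.

## Working session

There is one attempt and no reset: what is moved stays moved. The work goes in short steps, Python scripts to look and compute and a shell command to move; the robot and the scene stay as the last step left them, time stands still between calls to the robot, and variables do not carry over. Pictures are saved under pics/ and viewed, and the job is handed in when it is done.

```bash
ls; mkdir -p pics; python3 - <<'E'
from plant import *
import cv2,numpy as np
for n in("side","top"):
    f=grab_frame(n); cv2.imwrite(f"pics/a_{n}.png",f[:,:,::-1])
    p=camera_params(n); print(n,{k:np.round(v,3).tolist() for k,v in p.items()})
    R=np.array(p["R"]);t=np.array(p["t"])
    for T in["shaker","jar_center","clamp_hinge","post_near","post_far","clamp_grip","clamp_pad","jar_home"]:
        try:
            for d in tip_of(T,n)[:3]:
                print(T,round(d["score"],2),np.round(R.T@(np.array(d["centre"])-t),1))
        except Exception as e: print(T,e)
s=get_state();print(s)
E
```

```text
pics
side {'fx': 491.657, 'fy': 491.657, 'cx': 285.564, 'cy': 210.344, 'dist': [-0.143, 0.0, 0.0, 0.0, 0.0], 'R': [[-0.968, -0.252, 0.007], [-0.145, 0.531, -0.835], [0.207, -0.809, -0.55]], 't': [489.83, 251.9, 1583.166]}
shaker 0.75 [548.5 -61.3  -1.3]
jar_center 0.9 [514.9   5.7  90.2]
jar_center 0.55 [ 379.1 -280.    36.7]
clamp_hinge 0.66 [ 566.6 -135.8  165.7]
clamp_hinge 0.25 [6.979e+02 7.630e+01 3.000e-01]
post_near 0.7 [524.1 -76.   58.3]
post_far 0.67 [579.7 -51.7  51.1]
clamp_grip 0.63 [ 573.9 -157.   250.4]
clamp_pad 0.42 [549.6 -74.4 202.4]
jar_home 0.68 [542.8 -37.8  85.4]
top {'fx': 495.457, 'fy': 495.457, 'cx': 279.495, 'cy': 213.306, 'dist': [-0.043, 0.0, 0.0, 0.0, 0.0], 'R': [[0.073, -0.997, 0.0], [-0.977, -0.071, -0.2], [0.199, 0.014, -0.98]], 't': [-81.418, 568.616, 1281.052]}
shaker 0.59 [549.8 -68.7  -1.9]
jar_center 0.81 [ 382.2 -284.8   35.9]
jar_center 0.79 [518.7   3.9  87.7]
jar_center 0.77 [ 501.9 -289.6   31.8]
clamp_hinge 0.56 [ 569.7 -141.1  165.5]
post_near 0.6 [520.3 -74.5  57.6]
post_far 0.85 [575.8 -57.9  52.8]
post_far 0.33 [ 574.3 -139.8  168.1]
po
[... 221 characters left out ...]
.29885026e-05,
        1.36750588e+00, -8.26090588e-02]), 'qvel': array([ 0.0007569 , -0.00053196,  0.00079438, -0.00016169,  0.00346502,
       -0.00037782]), 'joint_efforts': array([ 8.28583434e-04, -4.23595762e+01, -3.65760469e+01, -1.31582728e-04,
        5.59322489e-04, -8.41480698e-06]), 'ee_pos': array([233.74639576, 606.50535232, 231.34124719]), 'orientation': array([[ 2.75948168e-05,  3.59553568e-01,  9.33124446e-01],
       [ 5.34704009e-06,  9.33124446e-01, -3.59553568e-01],
       [-1.00000000e+00,  1.49112686e-05,  2.38268508e-05]]), 'wrist_force': array([0.460778  , 0.28405042, 0.46318303]), 'moment': array([0.03611993, 0.01040668, 0.0213313 ]), 'finger_gap': 84.89865455428738}
```

View pics/a_side.png

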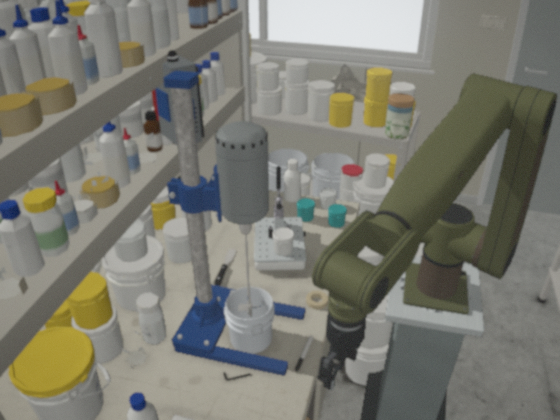

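View pics/a_top.png

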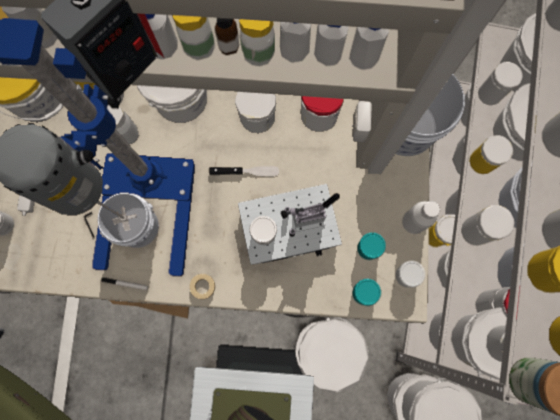

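The side view shows the jar at about (283,242) on the shaker, and the top view shows it at (262,230). The clamp is on the right of the platform and the turquoise look-alikes are further right. Next I'll fit the shaker pose.

```bash
cat > h.py <<'E'
import numpy as np,cv2
from plant import *
from scipy.optimize import least_squares
def proj(n,X):
    p=camera_params(n);R=np.array(p["R"],float);t=np.array(p["t"],float)
    K=np.array([[p["fx"],0,p["cx"]],[0,p["fy"],p["cy"]],[0,0,1.]])
    return cv2.projectPoints(np.atleast_2d(np.array(X,float)),cv2.Rodrigues(R)[0],t,K,np.array(p["dist"],float))[0][:,0]
def ray(n,uv,z):
    p=camera_params(n);R=np.array(p["R"],float);t=np.array(p["t"],float)
    K=np.array([[p["fx"],0,p["cx"]],[0,p["fy"],p["cy"]],[0,0,1.]])
    q=cv2.undistortPoints(np.array(uv,float).reshape(-1,1,2),K,np.array(p["dist"],float))[:,0]
    d=np.c_[q,np.ones(len(q))]@R; o=-R.T@t
    return o+d*((z-o[2])/d[:,2])[:,None]
def sh2w(P,s):
    c,S=np.cos(s[2]),np.sin(s[2]);P=np.atleast_2d(P).astype(float)
    return np.c_[s[0]+c*P[:,0]-S*P[:,1],s[1]+S*P[:,0]+c*P[:,1],P[:,2]]
def world(n,c):
    p=camera_params(n);return np.array(p["R"]).T@(np.array(c)-np.array(p["t"]))
E
python3 - <<'E'
from h import *
L={"shaker":(0,0,0),"clamp_hinge":(0,-78,168),"post_near":(-30,0,56),"post_far":(30,0,56),"jar_home":(0,30,91),
"clamp_grip":(0,-78-85*np.cos(np.radians(75)),168+85*np.sin(np.radians(75)))}
M={"shaker":[(548.5,-61.3,0),(549.8,-68.7,0)],"clamp_hinge":[(566.6,-135.8,166),(569.7,-141.1,166)],"post_near":[(524.1,-76,58),(520.3,-74.5,58)],"post_far":[(579.7,-51.7,51),(575.8,-57.9,53)],"jar_home":[(542.8,-37.8,85),(539,-39.7,89)],"clamp_grip":[(573.9,-157,250),(576.2,-160.4,255)]}
def f(s): return np.concatenate([(sh2w(L[k],s)[0]-m)[:2] for k in L for m in M[k]])
r=least_squares(f,[550,-65,.28],loss="soft_l1");print(r.x,np.degrees(r.x[2]),f(r.x).round(1))
s=r.x
for n in("side","top"):
    im=cv2.imread(f"pics/a_{n}.png")
    x0,y0,x1,y1=(230,150,330,290) if n=="side" else (225,170,355,275)
    k=5 if n=="top" else 4
    im=cv2.resize(im[y0:y1,x0:x1],None,fx=k,fy=k,interpolation=cv2.INTER_CUBIC)
    def dr(P,c):
        q=((proj(n,sh2w(P,s))-[x0,y0]+.5)*k).astype(int)
        cv2.polylines(im,[q.reshape(-1,1,2)],len(P)>2,c,1)
    dr([(-86,-125,56),(86,-125,56),(86,125,56),(-86,125,56)],(0,0,255))
    dr([(0,-78,168),L["clamp_grip"]],(0,255,0))
    for x in(-30,30): dr([(x,0,56),(x,0,104)],(255,0,255))
    cv2.imwrite(f"pics/b_{n}.png",im)
    for c in [d["mask"] for d in regions_of("jar_center",n)[:3]]:
        v,u=np.nonzero(c);print(n,u.min(),u.max(),v.min(),v.max(),u.mean(),v.mean())
E
```

```text
[ 5.48805491e+02 -6.56690587e+01  2.74345544e-01] 15.718841820187853 [ 0.3 -4.4 -1.   3.   3.3 -5.   0.2  0.3 -4.2  2.2 -0.4  0.7 -2.  -5.8
  1.9  0.4 -2.1  1.   1.7  2.9  2.  -4.9 -0.3 -1.5]
side 273 292 228 254 282.6367432150313 240.9144050104384
side 297 314 197 220 305.40462427745666 208.65606936416185
side 327 346 204 228 336.19711538461536 215.58173076923077
top 249 277 215 244 262.9412673879444 229.54868624420402
top 356 385 233 259 370.8 246.18412698412698
top 352 381 279 306 366.69036334913113 292.48183254344394
```

View pics/b_side.png

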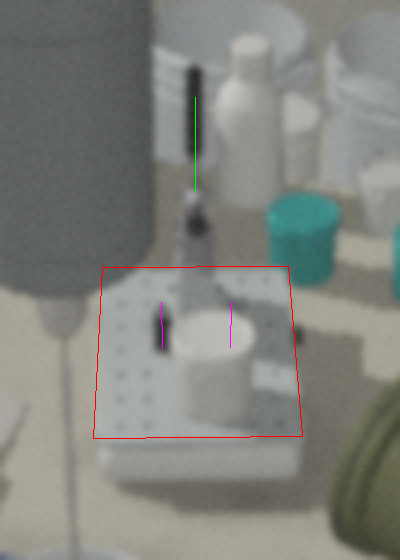

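View pics/b_top.png

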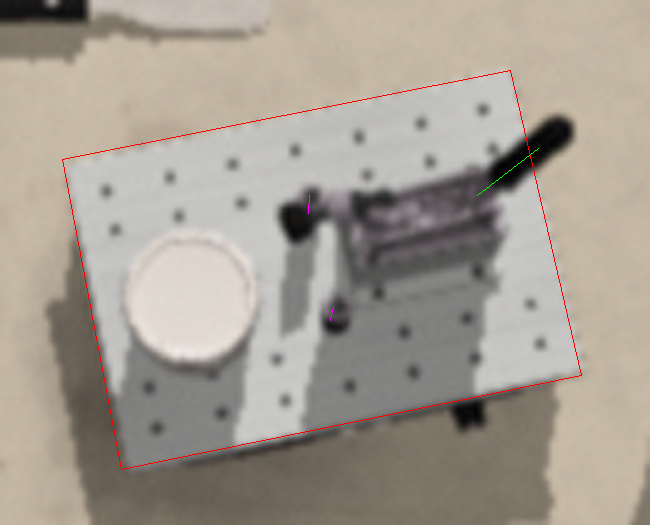

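Both overlays fit the images: in the top view the platform outline, posts and grip axis fall on their drawn lines to 1–2 px. The lid centre is at about (263,229) in the top view and (283,234) in the side view.

```bash
python3 - <<'E'
from h import *
s=[548.8,-65.7,.2743]
c,S=np.cos(s[2]),np.sin(s[2])
inv=lambda X:[c*(X[0]-s[0])+S*(X[1]-s[1]),-S*(X[0]-s[0])+c*(X[1]-s[1])]
a=ray("top",[(262.9,229.2)],126)[0];b=ray("side",[(283,233.3)],126)[0]
print(a,b,inv(a),inv(b),inv((516.8,4.8)))
# triangulate height
r=least_squares(lambda X:np.r_[(proj("top",X)[0]-[262.9,229.2]),(proj("side",X)[0]-[283,233.3])],[515,5,100]);print(r.x,r.cost)
for P in[(0,30,91),(0,-78,168),(0,-100,250),(0,160,120),(0,160,300)]:print(P,sh2w(P,s).round(0))
for n in("spare_jar","bottle","stirrer","tape_roll","scraper"):
    for k in("top","side"):
        for d in tip_of(n,k)[:2]:print(n,k,round(d["score"],2),world(k,d["centre"]).round(0))
E
```

```text
[514.86366179  -1.69496708 126.        ] [514.31785799   6.04982162 126.        ] [np.float64(-15.330383379004527), np.float64(70.80465123388296)] [np.float64(-13.757926835049297), np.float64(78.40774495231662)] [np.float64(-11.707122744093905), np.float64(76.53230218054804)]
[515.98135139  -1.4128498  120.36625264] 0.00611555480806734
(0, 30, 91) [[541. -37.  91.]]
(0, -78, 168) [[ 570. -141.  168.]]
(0, -100, 250) [[ 576. -162.  250.]]
(0, 160, 120) [[505.  88. 120.]]
(0, 160, 300) [[505.  88. 300.]]
spare_jar top 0.89 [ 436. -402.   -0.]
spare_jar side 0.79 [ 437. -395.    1.]
bottle top 0.74 [ 588. -414.    2.]
bottle side 0.92 [ 589. -410.   -3.]
bottle side 0.29 [ 568. -137.  167.]
tape_roll top 0.78 [365. 157.  -1.]
tape_roll side 0.64 [365. 166.  -3.]
scraper top 0.97 [701.  75.  -4.]
scraper top 0.3 [549. -69.  -5.]
scraper side 0.56 [696.  80.   1.]
```

```bash
python3 - <<'E'
from h import *
s=[548.8,-65.7,.2743]
c,S=np.cos(s[2]),np.sin(s[2])
inv=lambda X:np.round([c*(X[0]-s[0])+S*(X[1]-s[1]),-S*(X[0]-s[0])+c*(X[1]-s[1])],1)
print(ray("top",[(193,160),(183,272),(95,268),(170,274),(105,155)],50).round(0))
for n in["stirrer"]:
    for k in("top","side"):
        grab_frame(k)
        for d in tip_of(n,k)[:2]:print(n,k,round(d["score"],2),world(k,d["centre"]).round(0))
r=least_squares(lambda X:np.r_[(proj("top",X)[0]-[284.4,214.4]),(proj("side",X)[0]-[279.3,205.5])],[550,-70,200]);print("pad tip",r.x,r.cost,inv(r.x))
E
python3 - <<'E'
import cv2
im=cv2.imread('pics/a_side.png')[180:260,255:315];cv2.imwrite('pics/c.png',cv2.resize(im,None,fx=7,fy=7,interpolation=2))
E
```

```text
[[708. 211.  50.]
 [397. 205.  50.]
 [390. 441.  50.]
 [389. 239.  50.]
 [705. 460.  50.]]
pad tip [543.55369577 -53.81559363 192.59844652] 0.006985960490290563 [-1.8 12.9]
```

View pics/c.png

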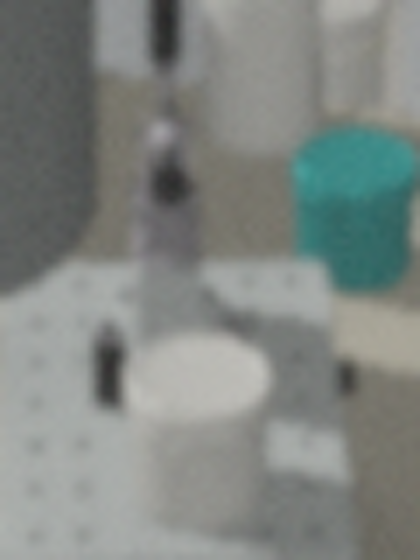

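The fingers will act as a fork to push the jar, which sits about 43 mm out and 13 mm to −x. The pad face is at shaker y≈13, z≈192, so I'll tilt the tool slightly away from it. First I'll swing the arm round in front of the stirrer, whose foot starts at x≈390, y≈205.

```bash
python3 -m jog '[[0,0,-6.6,16,-55,0,40],[0,0,-6.6,16,-55,0,40],[0,0,-6.6,16,-55,0,40],[0,0,-6.6,16,-55,0,40],[0,0,-6.6,20,-48,0,40],[0,0,-6.6,20,-48,0,40],[0,0,-6.6,20,-48,0,40],[0,0,-6.6,20,-48,0,40]]'
```

```text
t: 2.7
ee_pos: [379.2, 185.1, 231.8]
orientation: [[0.005, 0.967, 0.256], [0.001, 0.256, -0.967], [-1.0, 0.005, 0.001]]
wrist_force: [0.3, -0.4, -0.5]
finger_gap: 39.9
```

```bash
python3 -m jog '[[0,0,0.9,38,-25,-15,40],[-7.2,-2.05,0,38,-25,-15,40],[-7.2,-2.05,0,38,-25,-20,40],[0,0,0,0,-25,-30,40],[0,0,0,3,-15,-40,40],[0,0,0,0,0,-20,40]]'; python3 - <<'E'
from h import *
for n in("side","top"):
    im=grab_frame(n)[:,:,::-1]
    im=im[150:290,210:350] if n=="side" else im[150:290,200:360]
    cv2.imwrite(f"pics/d_{n}.png",cv2.resize(im,None,fx=4,fy=4,interpolation=2))
E
```

```text
t: 3.45
ee_pos: [503.4, 62.7, 93.0]
orientation: [[0.089, 0.963, 0.253], [-0.253, 0.267, -0.93], [-0.963, 0.018, 0.268]]
wrist_force: [-0.1, 1.4, -1.1]
finger_gap: 39.8
```

```bash
cd pics; python3 -c "
import cv2,numpy as np
a=cv2.imread('d_side.png');b=cv2.imread('d_top.png');h=min(a.shape[0],b.shape[0]);cv2.imwrite('d.png',cv2.resize(np.hstack([a[:h],b[:h]]),(800,373)))"
```

```text
(no output)
```

View pics/d.png

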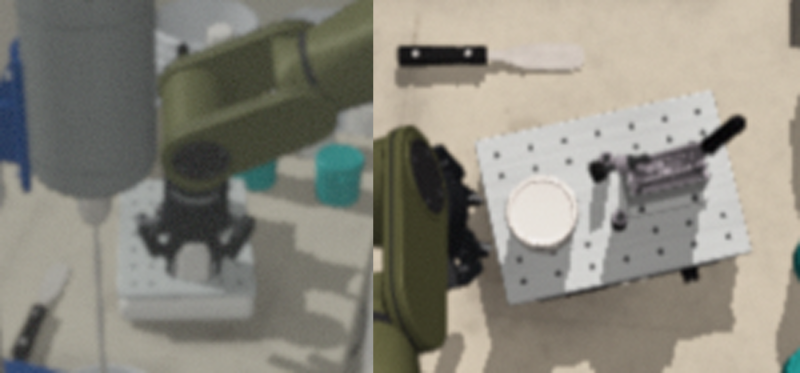

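The jar is still upright with the fork behind it (in the top part, fingertips at about (480,235), jar at (542,212)). I'll lower the tool, line it up and approach slowly.

```bash
python3 -m jog '[[0,0,0,-4,-1,-9,40],[0,0,0,3,-10,0,40],[0,0,0,2,-8,0,40],[0,0,0,1.5,-5,0,40],[0,0,0,1.5,-5,0,40],[0,0,0,0,0,0,40]]'; python3 - <<'E'
from h import *
print(get_state()["wrist_force"])
im=grab_frame("top")[:,:,::-1]
cv2.imwrite(f"pics/e.png",cv2.resize(im[150:290,200:360],None,fx=4,fy=4,interpolation=2))
E
```

```text
t: 4.3
ee_pos: [509.4, 32.8, 87.5]
orientation: [[0.093, 0.963, 0.253], [-0.252, 0.268, -0.93], [-0.963, 0.023, 0.268]]
wrist_force: [-0.2, 0.5, -0.7]
finger_gap: 39.6
[-0.23310673  0.50138528 -0.66957835]
```

View pics/e.png

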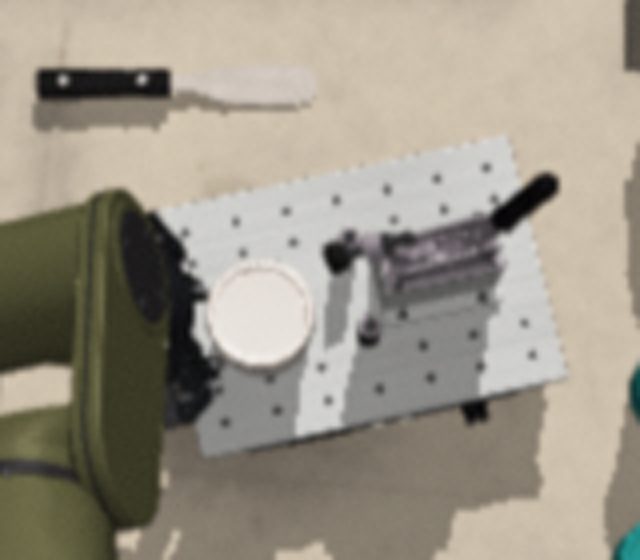

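```bash
python3 -m jog '[[0,0,0,3.2,-4.8,0,40],[0,0,0,3.2,-4.8,0,40],[0,0,0,3.2,-4.8,0,40],[0,0,0,3.2,-4.8,0,40],[0,0,0,3.2,-4.8,0,40],[0,0,0,0,0,0,40]]'; cat > v.py <<'E'
from h import *
import sys
s=[548.8,-65.7,.2743];c,S=np.cos(s[2]),np.sin(s[2])
inv=lambda X:np.round([c*(X[0]-s[0])+S*(X[1]-s[1]),-S*(X[0]-s[0])+c*(X[1]-s[1])],1)
st=get_state();print("tip",inv(st["ee_pos"]),st["ee_pos"].round(1),"F",st["wrist_force"].round(1))
o=[]
for n in("side","top"):
    im=grab_frame(n)[:,:,::-1]
    for d in tip_of("jar_center",n)[:3]:
        w=world(n,d["centre"])
        if w[2]>60: print(n,"jar",round(d["score"],2),w.round(1),inv(w))
    for d in regions_of("jar_center",n)[:4]:
        v,u=np.nonzero(d["mask"])
        if 240<u.mean()<300 and n=="top":
            (x,y),r=cv2.minEnclosingCircle(np.c_[u,v].astype(np.float32)); print("topmask",x,y,r,inv(ray("top",[(x,y)],126)[0]))
    im=im[150:290,210:350] if n=="side" else im[150:290,220:360]
    o.append(cv2.resize(im,(400,400),interpolation=2))
cv2.imwrite("pics/%s.png"%sys.argv[1],np.hstack(o))
E
python3 v.py f
```

```text
t: 5.1
ee_pos: [526.6, 7.5, 87.4]
orientation: [[0.093, 0.963, 0.253], [-0.252, 0.269, -0.93], [-0.963, 0.023, 0.268]]
wrist_force: [0.2, -0.2, -0.6]
finger_gap: 39.7
tip [-1.5 76.5] [526.6   7.5  87.4] F [ 0.2 -0.2 -0.6]
side jar 0.59 [531.9 -22.7  91. ] [-4.7 46. ]
top jar 0.88 [535.8 -26.7  90.9] [-2.  41.1]
topmask 274.5 224.0 14.221562385559082 [-8.1 39.2]
```

View pics/f.png

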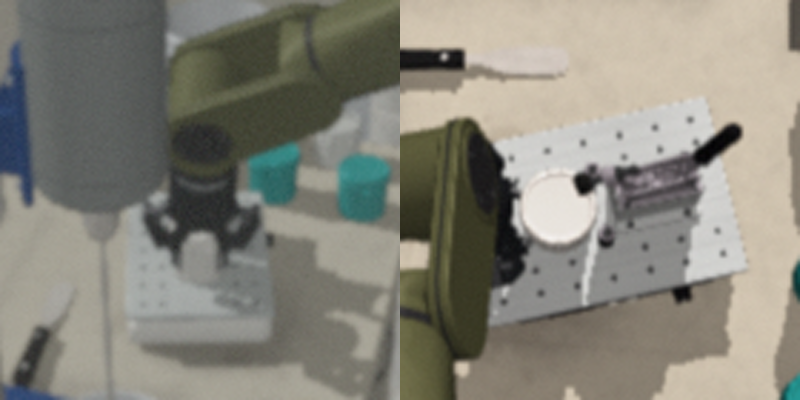

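The jar is following in the fork at about y 42, with around 11 mm left to go. I'll push on until the wrist force rises.

```bash
python3 -m jog '[[0,0,0,1.2,-2.9,0,40],[0,0,0,1.2,-2.9,0,40],[0,0,0,0.8,-2.9,0,40],[0,0,0,0,0,0,40]]';  python3 -m jog '[[0,0,0,0.6,-1.9,0,40]]';python3 -m jog '[[0,0,0,0.6,-1.9,0,40]]';python3 v.py g
```

```text
t: 5.9
ee_pos: [529.6, -0.5, 87.4]
orientation: [[0.094, 0.963, 0.254], [-0.251, 0.27, -0.93], [-0.964, 0.023, 0.267]]
wrist_force: [-0.3, 2.1, 0.2]
finger_gap: 39.6
t: 6.02
ee_pos: [530.5, -1.5, 87.4]
orientation: [[0.095, 0.963, 0.254], [-0.248, 0.269, -0.93], [-0.964, 0.025, 0.265]]
wrist_force: [-0.4, 7.7, 1.3]
finger_gap: 40.0
t: 6.15
ee_pos: [530.9, -1.6, 87.3]
orientation: [[0.094, 0.963, 0.252], [-0.244, 0.268, -0.932], [-0.965, 0.026, 0.26]]
wrist_force: [-2.9, 12.6, 4.3]
finger_gap: 39.9
tip [ 0.1 66.6] [530.9  -1.6  87.3] F [-2.9 12.6  4.3]
side jar 0.68 [533.5 -31.8  91.5] [-5.5 36.8]
top jar 0.75 [542.1 -35.5  88.3] [ 1.8 30.9]
topmask 278.3399963378906 222.10000610351562 14.152324676513672 [-5.2 28.7]
```

View pics/g.png

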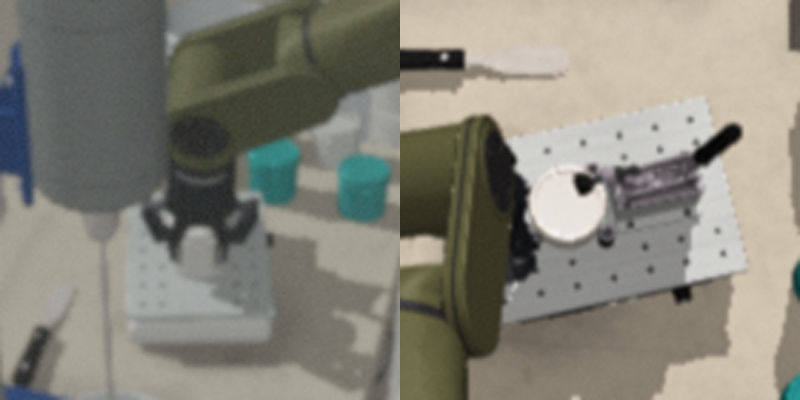

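The jar is stopped. Reaction force is 13 N and almost purely along the shaker's y (lateral 0.6 N), so it bears on both posts. I'll back off, rise and check.

```bash
python3 -m jog '[[0,0,0,-2,6,0,40],[0,0,0,-5,18,0,40],[0,0,0,-3,10,20,40],[0,0,0,0,0,50,40],[0,0,0,0,0,60,20],[7.2,2.05,0,0,0,60,0],[7.2,2.05,0,0,0,50,0],[0,0,0,0,0,0,0]]';python3 v.py h
```

```text
t: 7.45
ee_pos: [515.2, 37.5, 333.2]
orientation: [[0.019, 0.962, 0.272], [0.006, 0.272, -0.962], [-1.0, 0.02, -0.001]]
wrist_force: [0.0, -0.4, -1.1]
finger_gap: 0.2
tip [ -4.4 108.5] [515.2  37.5 333.2] F [ 0.  -0.4 -1.1]
side jar 0.62 [537.3 -31.3  87.7] [-1.8 36.2]
top jar 0.55 [540.5 -31.5  88.3] [ 1.3 35.1]
topmask 278.0 222.41378784179688 14.722789764404297 [-5.8 29.7]
```

View pics/h.png

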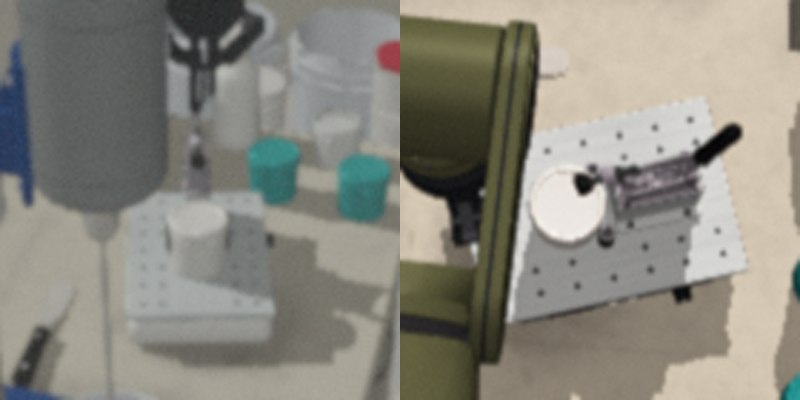

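```bash
python3 - <<'E'
from h import *
s=[548.8,-65.7,.2743]
o=[]
for n,x0,y0 in(("side",230,180),("top",235,185)):
    im=grab_frame(n)[:,:,::-1][y0:y0+90,x0:x0+90]
    im=cv2.resize(im,(400,400),interpolation=2);k=400/90
    a=np.linspace(0,2*np.pi,40)
    for P,col in(([(35.5*np.cos(q),30.5+35.5*np.sin(q),126) for q in a],(0,0,255)),([(30+8*np.cos(q),8*np.sin(q),104) for q in a],(255,0,0)),([(-30+8*np.cos(q),8*np.sin(q),104) for q in a],(255,0,0))):
        cv2.polylines(im,[((proj(n,sh2w(P,s))-[x0,y0]+.5)*k).astype(int).reshape(-1,1,2)],True,col,1)
    o.append(im)
cv2.imwrite("pics/i.png",np.hstack(o))
E
```

```text
(no output)
```

View pics/i.png

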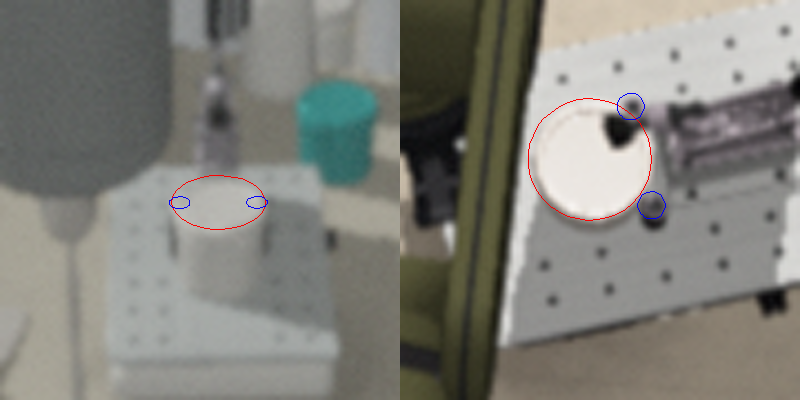

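The jar's lid and both posts match the predicted home position in both views, within about 1 px. Next I'll go over the clamp.

```bash
python3 -m jog '[[0,0,0,12.6,-41,0,0],[0,0,0,12.6,-41,0,0],[0,0,0,12.6,-41,0,0],[0,0,0,12.6,-41,0,0],[0,0,0,0,0,0,0]]';python3 v.py j
```

```text
t: 8.48
ee_pos: [562.6, -127.5, 320.2]
orientation: [[-0.001, 0.96, 0.279], [0.008, 0.279, -0.96], [-1.0, 0.001, -0.008]]
wrist_force: [-0.2, 0.2, 0.5]
finger_gap: 0.3
tip [ -3.5 -63.2] [ 562.6 -127.5  320.2] F [-0.2  0.2  0.5]
side jar 0.93 [537.6 -32.9  90.5] [-1.9 34.6]
top jar 0.49 [540.5 -34.1  87.5] [ 0.5 32.6]
topmask 268.0 217.5 6.800835609436035 [11.8 52.2]
```

View pics/j.png

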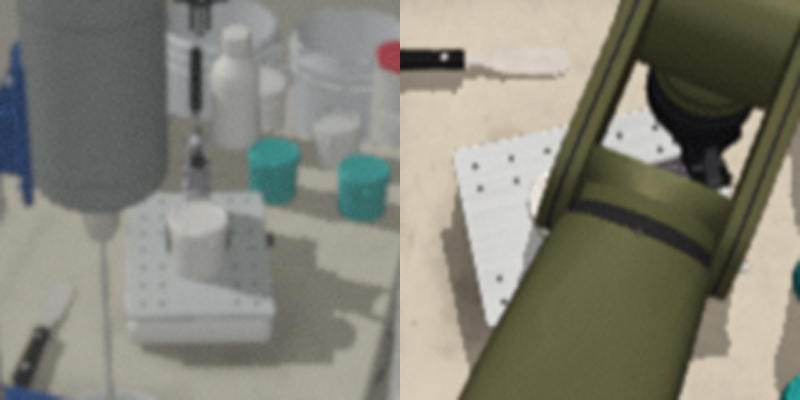

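```bash
python3 -m jog '[[0,0,0,1,0,-35,0],[0,0,0,0,0,-30,0],[0,0,0,0,0,-4,0],[0,0,0,0,0,0,0]]';python3 -m jog '[[0,0,0,2,-6,0,0],[0,0,0,2,-6,0,0]]';python3 v.py k
```

```text
t: 9.28
ee_pos: [564.0, -121.2, 254.5]
orientation: [[0.007, 0.957, 0.288], [0.006, 0.288, -0.957], [-1.0, 0.008, -0.004]]
wrist_force: [-0.3, -0.2, -0.2]
finger_gap: -0.3
t: 9.52
ee_pos: [569.3, -133.6, 257.6]
orientation: [[0.011, 0.957, 0.29], [0.005, 0.29, -0.957], [-1.0, 0.012, -0.002]]
wrist_force: [-0.1, 0.1, 0.4]
finger_gap: 0.0
tip [  1.3 -70.9] [ 569.3 -133.6  257.6] F [-0.1  0.1  0.4]
side jar 0.84 [538.5 -30.7  90.8] [-0.4 36.5]
top jar 0.66 [541.8 -34.   86.9] [ 1.9 32.4]
topmask 274.5 221.5 13.729630470275879 [-1.7 37.9]
topmask 279.0 226.5 46.80020523071289 [-16.7  29.3]
```

View pics/k.png

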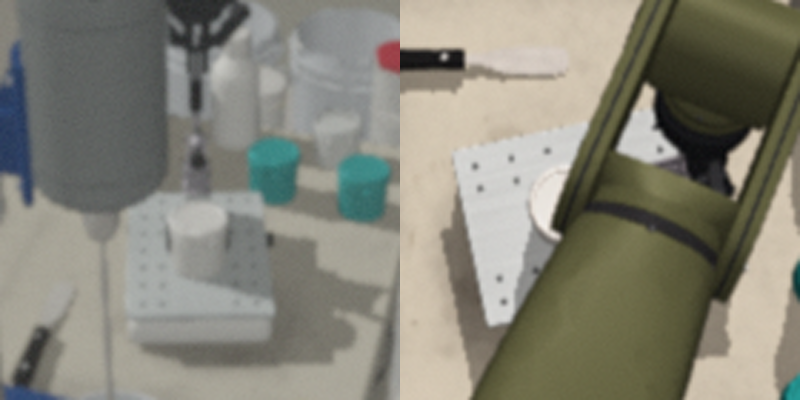

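```bash
python3 -m jog '[[0,0,0,1,-10.5,-7,0],[0,0,0,2.6,-10.1,-4,0],[0,0,0,2.6,-10.1,-4,0],[0,0,0,2.4,-9.1,-6,0],[0,0,0,2.4,-9.1,-6,0],[0,0,0,0,0,0,0]]';python3 v.py l
```

```text
t: 10.58
ee_pos: [580.0, -185.8, 226.2]
orientation: [[0.007, 0.957, 0.289], [0.006, 0.289, -0.957], [-1.0, 0.009, -0.004]]
wrist_force: [0.2, 0.6, -0.1]
finger_gap: -0.4
tip [  -2.5 -124.1] [ 580.  -185.8  226.2] F [ 0.2  0.6 -0.1]
side jar 0.61 [533.8 -33.9  92.4] [-5.9 34.6]
top jar 0.83 [541.  -34.5  87.1] [ 0.9 32.1]
topmask 278.1351318359375 222.40541076660156 13.951512336730957 [-5.9 29.3]
topmask 287.6778869628906 224.64479064941406 53.79693603515625 [-16.4   6.7]
```

View pics/l.png

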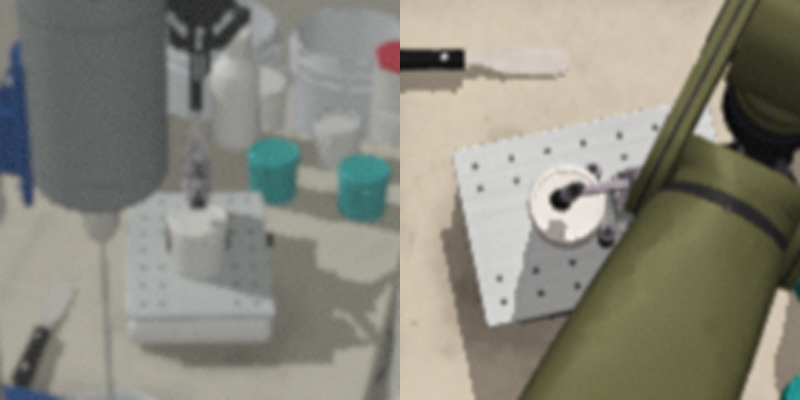

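The handle is going over and the bar is coming down centrally over the lid. I'll keep going along the arc.

```bash
python3 -m jog '[[0,0,0,1.6,-5.8,-6,0],[0,0,0,1.6,-5.8,-7,0],[0,0,0,1.4,-4.8,-9,0]]';python3 -m jog '[[0,0,0,1.4,-4.8,-8,0]]';python3 -m jog '[[0,0,0,0.7,-2.4,-8,0]]'; python3 -m jog '[[0,0,0,0,0,-6,0]]';python3 v.py m
```

```text
t: 11.25
ee_pos: [585.9, -202.0, 206.1]
orientation: [[0.012, 0.957, 0.291], [0.005, 0.291, -0.957], [-1.0, 0.013, -0.001]]
wrist_force: [-0.1, -0.9, 0.3]
finger_gap: 0.2
t: 11.38
ee_pos: [587.3, -206.5, 197.4]
orientation: [[0.012, 0.957, 0.291], [0.006, 0.291, -0.957], [-1.0, 0.013, -0.003]]
wrist_force: [-1.3, 4.6, 3.6]
finger_gap: 0.4
t: 11.5
ee_pos: [588.1, -209.1, 189.3]
orientation: [[0.012, 0.957, 0.291], [0.007, 0.291, -0.957], [-1.0, 0.013, -0.003]]
wrist_force: [-1.4, 1.4, 3.8]
finger_gap: -0.0
t: 11.62
ee_pos: [588.5, -210.2, 183.3]
orientation: [[0.013, 0.957, 0.291], [0.004, 0.291, -0.957], [-1.0, 0.013, -0.001]]
wrist_force: [-0.1, -1.9, 2.7]
finger_gap: -0.0
tip [  -0.9 -149.8] [ 588.5 -210.2  183.3] F [-0.1 -1.9  2.7]
side jar 0.81 [535.7 -30.5  91.7] [-3.1 37.4]
top jar 0.68 [539.7 -35.5  85.7] [-0.6 31.5]
topmask 278.0 222.0 15.297158241271973 [-4.8 29.5]
```

View pics/m.png

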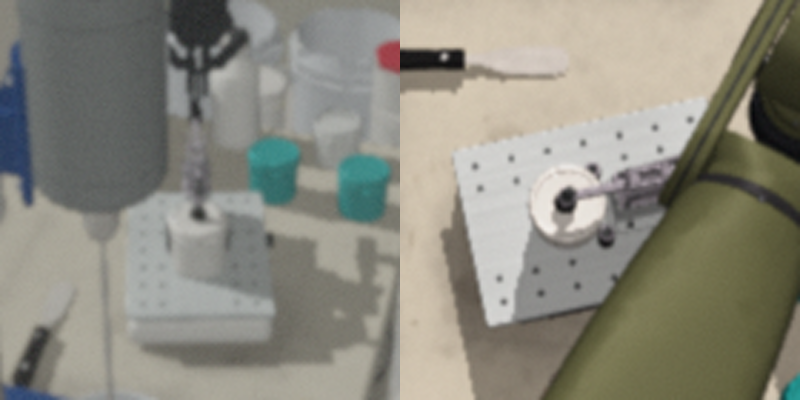

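The pad is on the centre of the lid, and the force is as expected. I'll push down through the dead point.

```bash
python3 -m jog '[[0,0,0,0,0,-7,0]]';python3 -m jog '[[0,0,0,0,0,-6,0]]';python3 -m jog '[[0,0,0,0,0,-5,0]]';python3 -m jog '[[0,0,0,0,0,-3,0]]';python3 -m jog '[[0,0,0,0,0,0,0]]'
```

```text
t: 12.05
ee_pos: [588.4, -209.3, 176.7]
orientation: [[0.013, 0.957, 0.291], [0.006, 0.291, -0.957], [-1.0, 0.014, -0.002]]
wrist_force: [0.3, -0.8, -0.1]
finger_gap: -0.3
t: 12.18
ee_pos: [588.1, -209.0, 169.7]
orientation: [[0.012, 0.957, 0.291], [0.006, 0.291, -0.957], [-1.0, 0.013, -0.003]]
wrist_force: [-1.5, -1.3, -0.3]
finger_gap: -0.0
t: 12.3
ee_pos: [588.4, -208.9, 166.0]
orientation: [[0.013, 0.957, 0.291], [0.007, 0.291, -0.957], [-1.0, 0.014, -0.003]]
wrist_force: [-6.9, 2.3, 20.9]
finger_gap: -0.1
t: 12.42
ee_pos: [588.6, -208.9, 166.1]
orientation: [[0.013, 0.957, 0.291], [0.006, 0.291, -0.957], [-1.0, 0.014, -0.003]]
wrist_force: [-8.0, 2.1, 18.1]
finger_gap: -0.4
t: 12.55
ee_pos: [588.9, -209.1, 167.2]
orientation: [[0.014, 0.956, 0.291], [0.006, 0.291, -0.957], [-1.0, 0.015, -0.002]]
wrist_force: [-0.3, -0.2, -0.4]
finger_gap: 0.1
```

It snapped (the force dropped to 0, then a hard stop at the expected height of about 166 mm). I'll lift straight up and move away.

```bash
python3 -m jog '[[0,0,0,0,0,20,0],[0,0,0,0,0,50,0],[0,0,0,0,0,60,0],[0,0,0,0,0,60,0],[0,0,0,-30,-30,0,0],[0,0,0,-50,-40,0,0],[0,0,0,-50,-40,0,0],[0,0,0,0,0,0,0]]';python3 v.py n; python3 - <<'E'
from h import *
for n in("side","top"):
    cv2.imwrite(f"pics/o_{n}.png",grab_frame(n)[:,:,::-1])
    for t in("clamp_grip","clamp_pad"):
        for d in tip_of(t,n)[:1]:print(t,n,d["score"],world(n,d["centre"]).round(1))
s=[548.8,-65.7,.2743];a=np.radians(-8);print("exp grip",sh2w((0,-78-85*np.cos(a),168+85*np.sin(a)),s))
E
```

```text
t: 13.55
ee_pos: [455.5, -318.8, 368.9]
orientation: [[0.017, 0.956, 0.294], [0.002, 0.294, -0.956], [-1.0, 0.017, 0.003]]
wrist_force: [0.0, 0.7, 0.2]
finger_gap: -0.0
tip [-158.4 -218.4] [ 455.5 -318.8  368.9] F [0.  0.7 0.2]
side jar 0.82 [536.3 -31.2  91.4] [-2.6 36.6]
top jar 0.89 [541.8 -35.5  87.3] [ 1.5 30.9]
topmask 277.5 222.4310302734375 14.646085739135742 [-5.6 30.9]
clamp_grip side 0.65 [ 592.  -217.8  155.6]
clamp_pad side 0.49 [541.4 -33.9 157. ]
clamp_grip top 0.89 [ 597.2 -223.3  155.3]
clamp_pad top 0.58 [542.2 -38.7 156.6]
exp grip [[ 592.72825705 -221.80996349  156.17028642]]
```

View pics/n.png

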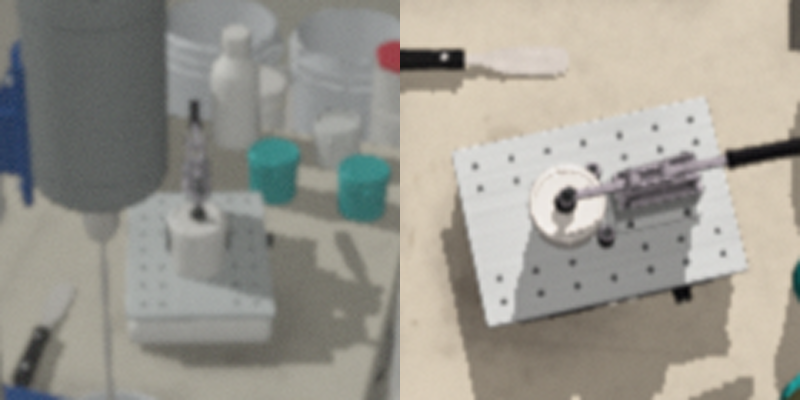

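View pics/o_top.png

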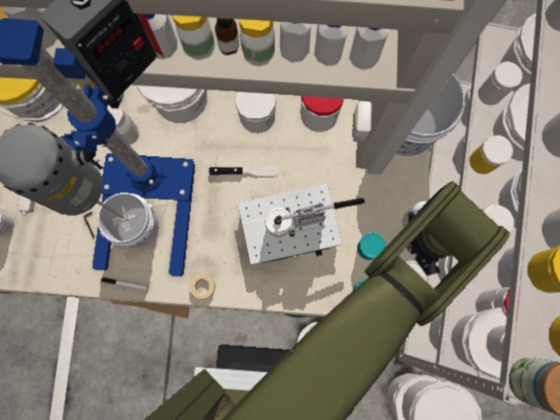

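The jar is upright against both posts and the pad is on the middle of the lid. The grip measures z≈155.5 (locked: 156). The bystanders in view haven't moved, and the hand is clear in free air.

```bash
python3 -c "
from plant import *
print(job_done())"
```

```text
the job is handed in; nothing more can be done
None
```

The jar is home against both posts and the toggle clamp is locked, with its pad on the middle of the lid. I handed the job in after about 14 s of the 58 s allowed.

- **Jar:** I pushed it home with the fingers open as a fork. It stopped against a 13 N reaction that was almost straight along the shaker (0.6 N sideways), which points to both posts bearing. In the pictures it stands upright and sits where the home position should be.
- **Clamp:** I pushed the handle over with closed fingers, at about 6 N peak. The force then fell to zero as it snapped, and pressing on against its stop read about 21 N. With the hand away, the grip measured z ≈ 155.5 mm; locked it should be 156 mm.
- **Surroundings:** In the last top picture the scraper, tape roll and turquoise jars were where they started. The arm hid the spare jar and bottle there, so I did not re-measure them. The hand ended clear in free air at about 370 mm height, with no contact force.

**Disagreements:** The side camera's network put the jar about 6 mm further out than the top camera did (y ≈ 36.6 mm against 30.9 mm; home is 30 mm). It read 2–6 mm further out than the top camera for most of the job. I relied on the top view, the picture overlays and the contact force instead.

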